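Set and lock the throwing gauge to the sample jar

ROBOT

A 6-joint arm with a two-finger parallel gripper is mounted at the origin on the work surface. World frame = base frame: x ahead of the robot, y to its left, z up, the work surface at z = 0. Lengths are in m, angles in rad, forces in N, time in s.
With the tool pointing down it reaches from about 0.35 to 0.975 m from the base axis. Payload 4.9 kg.
Tool frame: the origin (TCP) lies midway between the tips of the shut fingers; the grasp point (between the pads) lies 19 mm behind it; z points along the fingers, y is the line along which they close (so a half turn about z gives the same grasp; the last joint's range is limited). The gripper opens to 85 mm and grips with 20 to 120 N. Pads are 22 mm wide; open, the fingers measure 114 mm over their backs; the gripper's body (76 mm by 85 mm) begins 54 mm behind the grasp point. The pads swing forward as they close: fully open they stand 13 mm farther back than shut.
Start: joints at [-1.28, 0.053, 1.613, -0, 1.476, -0.119], TCP at [0.249, -0.573, 0.231] pointing down, gripper open.
Joint ranges: [-3.01, 3.01], [-1.01, 2.22], [0.06, 2.58], [-1.02, 4.17], [0.09, 2.62], [-3.14, 3.14]. Speed limits (rad/s): [2.57, 2.57, 3.14, 3.14, 3.14, 3.14].

INTERFACE

Orientations are given as [roll, pitch, yaw] about the fixed x, y, z axes, in that order (R = Rz(yaw) Ry(pitch) Rx(roll)).
In Python, from bench import robot, optics gives the robot as it stands. The module is installed in compiled form; this text tells all that it offers.
- The arm moves only by the shell command python3 -m crank 'ROWS' [OPENING] [FORCE]. ROWS is JSON, a list of rows, each a list of 2 entries, a list of its own where there are three numbers: the shift along the tool's x, y, z in mm, then the turn, a rotation vector about the tool's x, y, z in rad. In form: [[[dx, dy, dz], [rx, ry, rz]], ...]. A call has 1 to 12 rows; each row is the pose to reach, as a shift and turn from the pose commanded when the call began, along the tool's axes at that moment; what a row does not reach only later rows make up. A row lasts 1/10 s, in which the tool goes at most 50 mm and 8.59 degrees, less where a joint would pass 70% of its speed; a pose out of reach is approached as far as the arm can. A call with a gripper value outside its range is refused whole. OPENING is the opening, from 0 (shut) to 1 (fully open), set as the call begins (- or left out, the last holds). The fingers move at their own pace and stop on an object; FORCE is the grip in N (left out, the last holds). Time passes only in rows, so rows that repeat a pose let the fingers close. It gives the time, the measured TCP pose, the force, the opening and the grip force at its end, in the units of the state.
- robot.observe(): the state, without advancing time (a new reading comes with each control period).
- optics.camera(name): name is "scene" or "top"; returns a dict with "image" (384x512x3 uint8, red, green, blue), "mtx" (3x3 intrinsics, pixels), "R" (3x3) and "t" (3): a world point X has camera coordinates R X + t. Camera axes: x right, y down, z forward; pixel columns grow to the right and rows downward; lengths in m; the calibration is good to about 2 mm. A picture is of the moment at which its call begins. There is no depth.
- robot.finish_job(): hands the job in; it is judged then, once.
The state is a dict: "time": time; "joints": joint angles; "dq": joint speeds; "joint_torque": joint torques, N m; "tool_pos": TCP position; "tcp_rot": TCP orientation; "contact_force": force on the tool from outside, world axes, zero at the start; "torque": the same for the moment, N m; "opening": finger opening in m; "finger_force": force on a finger pad.
Only numpy, scipy, OpenCV 4.12 (cv2) and the standard library are available. Lean on these libraries where they do the work, as an engineer would, in place of code of your own. Each camera call takes 0.05 s, during which the arm holds its last target. There are 200 camera calls.

TASK

Set the throwing gauge to the sample jar: slide its pointer rod in until the rubber tip just rests against the jar's wall, with a light touch that neither dents nor shifts the jar. Then flip the red cam lever all the way over centre, without forcing it, so that it lies shut and locks the rod with the tip still touching, and let go of everything.

Things in the scene. Friction and masses are not known exactly. Their poses are not given: they have to be found in the camera images.
- gauge: Throwing gauge, fixed firm: blue cast foot 124 mm across, post, aluminium clamp head (44 mm cube, ears 17 mm further out on its +x side) guiding a level pointer rod 140 mm above the table. Origin: centre of the foot's underside, under the head. z up; the rod runs along y: knob on the +y side, tip and jar on the -y side. The cam lever stands on the +x side of the head and shuts towards -x.
- pointer_rod (a joint): How far the pointer rod (steel, 10 mm thick) has been slid in towards the jar, in m: 0 fully drawn back, 0.1 fully in, growing along the gauge's -y axis. While the lever is open the rod slides with about 2 N of drag and stays where it is left; with the lever shut it is clamped.
- knob_centre (a point): Centre of the black knob on the rear end of the pointer rod: a cylinder 26 mm across and 32 mm long on the rod's axis (its end face lies 16 mm behind this point), 140 mm above the table. To be pushed or gripped.
- pointer_tip: Black rubber tip on the front end of the rod, 14 mm thick. It is springy: it gives about 1 mm for every 3 N along the rod. Frame parallel to the gauge's (its origin is not on the tip: use tip_end).
- tip_end (a point): Foremost point of the rubber tip, on the rod's axis, 301 mm ahead of the knob's centre. This is the point that comes to touch the jar.
- lever_angle (a joint): Red cam lever, rad: 0 open (upright, leaning 0.26 rad towards the gauge's +x), 1.85 shut (level over the head, end towards -x). It turns freely up to about 0.3, then a spring load grows to about 0.5 N m around 0.9 and fades to nothing at dead centre, 1.6; past that it snaps by itself onto its hard stop at 1.85 and stays. Let go under load before dead centre, it swings back.
- lever_hinge (a point): Centre of the lever's hinge, whose axis is parallel to the rod (gauge y): 27 mm to the gauge's +x from the rod's axis, 182 mm above the table.
- lever_end (a point): Middle of the red lever's outer end, 88 mm from the hinge. The lever is a flat arm 8 mm thick, its outer part 20 mm wide. It can be pushed over with closed fingertips on the flat face away from the side it shuts to (its +x face while open, its upper face when shut; this face lies 5 mm off the line from the hinge).
- cam_lever: The red cam lever; origin on the hinge, z along the arm to its end.
- banding_wheel: Grey cast-iron banding wheel, 200 mm across and 60 mm high, standing firm; origin under its centre. The sample jar stands on it.
- sample_jar: Sample jar, hand-built of leather-hard grey clay, open, about 120 mm across, 140 mm high, 1.0 to 1.5 kg, loose on the banding wheel. It is lumpy, not round: at the tip's height its wall stands anywhere from 52 to 68 mm from its middle, depending on the side, so where the tip meets it must be felt. More than about 6 N from the tip dents or shoves it. Origin: centre of its underside.
- jar_centre (a point): Middle of the sample jar, 70 mm above its underside.
- sponge: Bystander: yellow sponge, 88 mm across, 31 mm high; origin under its centre.
- brush: Bystander: brush, 190 mm long, lying on the table; origin at its middle.
- wood_knife: Bystander: wooden modelling knife, 185 mm long, 8 mm thick, lying on the table; origin near its middle.
- bowl: Bystander: terracotta-coloured bowl, 110 mm across, 50 mm high; origin under its centre.
- mug: Bystander: grey clay mug, 80 mm across, 90 mm high; origin under its centre.
- glaze_jar: Bystander: white jar with a green label, 64 mm across, 75 mm high; origin under its centre.
Things that resemble listed ones, but are neither listed nor needed, are in the scene too. What is shaped like the sample_jar but yellow is not meant.

How it is judged:
By the outcome, as a careful person would: the job done as asked, in the order asked, and still so for the second after the job is handed in, with the robot touching nothing.
It also fails if it takes over 61 s, if anything falls off the work surface, if the arm or the gripper's body presses on something with over 40 N, if the wrist force passes 120 N, or if a joint passes its speed limit or range.

## Working session

There is one attempt and no reset: what is moved stays moved. The work goes in short steps, Python scripts to look and compute and a shell command to move; the robot and the scene stay as the last step left them, time stands still between calls to the robot, and variables do not carry over. Pictures are saved under pics/ and viewed, at most 10 in all, crops included, and the job is handed in when it is done.

```bash
mkdir -p pics; python3 - <<'E'
from bench import robot, optics
import cv2, numpy as np
for n in ("scene","top"):
    c=optics.camera(n); cv2.imwrite(f"pics/{n}0.png",cv2.resize(c["image"][:,:,::-1],(800,600),interpolation=cv2.INTER_CUBIC))
    print(n,c["mtx"].round(1).tolist(),(-c["R"].T@c["t"]).round(3),c["R"].round(3).tolist())
    np.savez(f"pics/{n}0.npz",**c)
print(robot.observe())
E
```

```text
scene [[377.8, 0.0, 252.3], [0.0, 377.8, 187.8], [0.0, 0.0, 1.0]] [ 1.476 -0.004  0.994] [[0.055, 0.998, -0.004], [0.639, -0.038, -0.768], [-0.767, 0.04, -0.641]]
top [[433.5, 0.0, 253.9], [0.0, 433.5, 195.4], [0.0, 0.0, 1.0]] [0.325 0.026 1.353] [[0.018, -0.999, -0.028], [-0.991, -0.015, -0.131], [0.131, 0.03, -0.991]]
{'time': 0.1, 'joints': array([-1.27996830e+00,  5.33238359e-02,  1.61417727e+00, -5.25750157e-06,
        1.47603713e+00, -1.18967047e-01]), 'dq': array([ 5.15173015e-04,  1.15906232e-03, -1.35712330e-03,  3.36745202e-04,
        5.85845174e-05,  6.90656553e-04]), 'joint_torque': array([ 9.31795876e-04, -3.94906032e+01, -3.71362424e+01, -6.03194917e-05,
        3.88646673e-03, -1.30751746e-05]), 'tool_pos': array([ 0.24886292, -0.57268127,  0.23015323]), 'tcp_rot': array([-3.13966020e+00, -2.25718808e-04,  4.09795362e-01]), 'contact_force': array([-0.33636363,  0.29225305, -1.61138414]), 'torque': array([-0.03376059, -0.06520562, -0.02156701]), 'finger_force': 0.0, 'opening': 0.08561981374732085}
```

View pics/scene0.png

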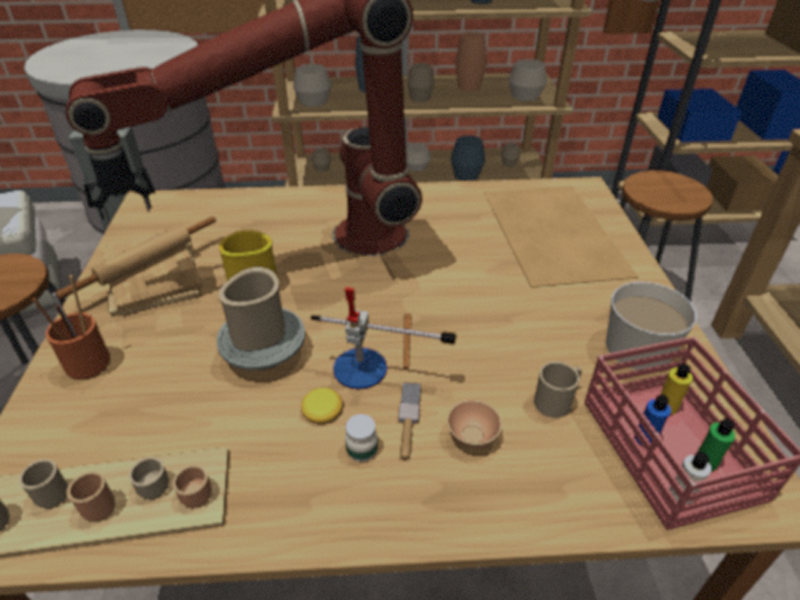

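View pics/top0.png

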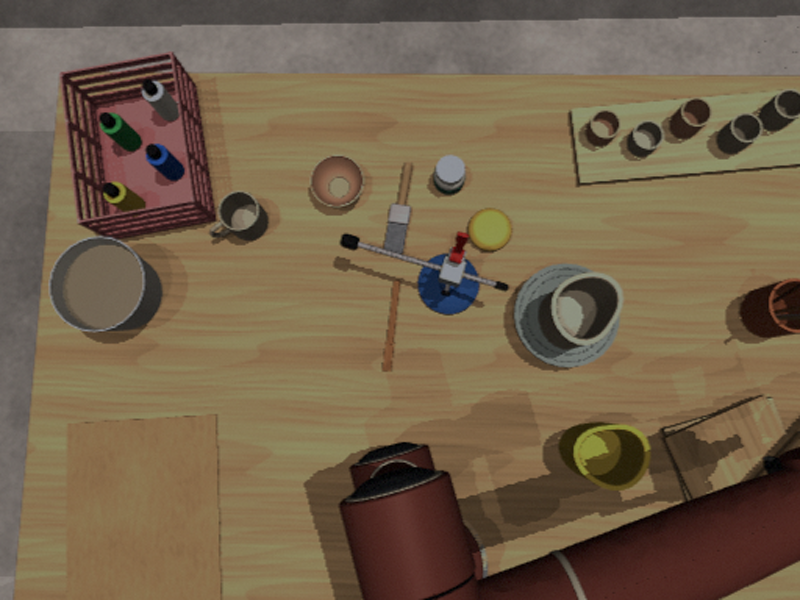

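The scene view shows the gauge at (360,350), with its knob at (448,338), tip at (316,318) and red lever at (351,303). The grey jar stands on the wheel at (255,310). The top view shows the knob at (349,241), tip at (505,286), head at (453,270), lever at (460,245) and jar rim at (587,308).

Possible mix-ups: the yellow jar at top (610,457) is excluded by its colour. The big grey bucket at (100,285) and the small pots on the board at (640,135) aren't on a banding wheel. The jar I want is the grey one on the wheel at (587,308).

```bash
cat > h.py <<'E'
import numpy as np, cv2
from scipy import ndimage as nd
def ray(c,uv):
    d=c["R"].T@np.linalg.solve(c["mtx"],[uv[0],uv[1],1.]); return -c["R"].T@c["t"],d
def plane(c,uv,z):
    o,d=ray(c,uv); return o+d*(z-o[2])/d[2]
def tri(c1,p1,c2,p2):
    A=[];b=[]
    for c,p in((c1,p1),(c2,p2)):
        o,d=ray(c,p); d/=np.linalg.norm(d); P=np.eye(3)-np.outer(d,d); A.append(P); b.append(P@o)
    return np.linalg.lstsq(np.vstack(A),np.hstack(b),rcond=None)[0]
def blob(img,kind,box):  # box in 800-scale
    x0,y0,x1,y1=[int(v/1.5625) for v in box]; s=img[y0:y1,x0:x1].astype(int); r,g,b=s[...,0],s[...,1],s[...,2]
    m={"red":(r>90)&(r>2.2*g)&(r>2.2*b),"blue":(b>1.5*r)&(b>60),"black":(s.max(2)<55)}[kind]
    l,n=nd.label(m); 
    k=1+np.argmax(nd.sum(m,l,range(1,n+1))); ys,xs=np.where(l==k)
    return np.array([xs.mean()+x0,ys.mean()+y0]),len(xs),(xs.min()+x0,xs.max()+x0,ys.min()+y0,ys.max()+y0)
E
python3 - <<'E'
from h import *
S=dict(np.load("pics/scene0.npz"));T=dict(np.load("pics/top0.npz"))
kt=blob(T["image"],"black",(335,228,365,256));ks=blob(S["image"],"black",(436,326,462,350))
tt=blob(T["image"],"black",(490,275,515,297));ts=blob(S["image"],"black",(305,310,325,325))
lt=blob(T["image"],"red",(445,225,475,268));ls=blob(S["image"],"red",(340,285,362,325))
ft=blob(T["image"],"blue",(410,245,485,320));fs=blob(S["image"],"blue",(325,340,395,392))
for n,a,b in(("knob",kt,ks),("tip",tt,ts),("lever",lt,ls),("foot",ft,fs)): print(n,a,b,tri(T,a[0],S,b[0]).round(4))
print("z.14",plane(T,kt[0],.14),plane(T,tt[0],.14),plane(S,ks[0],.14),plane(S,ts[0],.14),"foot",plane(T,ft[0],.012),plane(S,fs[0],.012))
big=cv2.resize(T["image"][130:240,210:410,::-1],(800,440),interpolation=cv2.INTER_CUBIC)
cv2.imwrite("pics/crop1.png",np.clip(big*1.4,0,255).astype(np.uint8))
E
```

```text
knob (array([223.53846154, 154.32967033]), 91, (np.int64(218), np.int64(229), np.int64(150), np.int64(159))) (array([286.44186047, 215.88372093]), 43, (np.int64(282), np.int64(290), np.int64(213), np.int64(219))) [0.6024 0.1517 0.14  ]
tip (array([320.64705882, 182.79411765]), 34, (np.int64(317), np.int64(324), np.int64(180), np.int64(185))) (array([201.5, 203. ]), 4, (np.int64(200), np.int64(203), np.int64(203), np.int64(203))) [ 0.5237 -0.1257  0.14  ]
lever (array([292.09090909, 163.84090909]), 44, (np.int64(288), np.int64(296), np.int64(160), np.int64(167))) (array([225.75862069, 202.82758621]), 29, (np.int64(223), np.int64(228), np.int64(200), np.int64(205))) [ 0.5693 -0.0425  0.1775]
foot (array([285.01453958, 187.2907916 ]), 619, (np.int64(268), np.int64(305), np.int64(171), np.int64(200))) (array([229.90422078, 235.92207792]), 616, (np.int64(214), np.int64(246), np.int64(223), np.int64(248))) [ 0.5333 -0.0344 -0.017 ]
z.14 [0.60239866 0.15174917 0.14      ] [ 0.523642   -0.12525701  0.14      ] [0.60244909 0.15166302 0.14      ] [ 0.52365551 -0.12609105  0.14      ] foot [ 0.52886231 -0.03035267  0.012     ] [ 0.5602139  -0.03620605  0.012     ]
```

View pics/crop1.png

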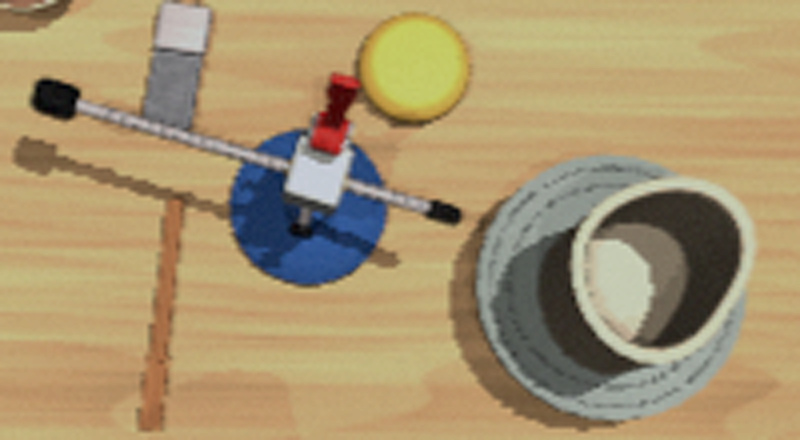

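The crop confirms the choice: grey jar on the wheel at crop (663,270), head at (320,172), lever end at (342,80), foot centre near (308,207). The knob and tip both triangulate to z = 0.140, as they should. I'll go up and over behind the knob with the fingers shut, and work out the lever and jar positions alongside.

```bash
python3 -m crank '[[[0,0,-130],[0,0,0]],[[0,0,-130],[0,0,0]],[[0,0,-130],[0,0,0]],[[648,-567,-130],[0,0,0.687]],[[648,-567,-130],[0,0,0.687]],[[648,-567,-130],[0,0,0.687]],[[648,-567,-130],[0,0,0.687]],[[648,-567,-130],[0,0,0.687]],[[648,-567,-130],[0,0,0.687]],[[648,-567,-130],[0,0,0.687]],[[648,-567,-130],[0,0,0.687]],[[648,-567,-130],[0,0,0.687]]]' 0 40
cat >> h.py <<'E'
K=np.array([.6024,.1517,.14]);u=np.array([-.2733,-.9619,0]);gx=np.array([.9619,-.2733,0])
def g(p): d=np.asarray(p)-K; return np.round(1000*np.array([d@gx,d@u,p[2]]),1)  # mm: gauge x, along push from knob, z
def to(p):  # shift in tool axes (mm), remaining turn, from the present pose
    from bench import robot; from scipy.spatial.transform import Rotation as Ro
    s=robot.observe(); R=Ro.from_euler("xyz",s["tcp_rot"]); W=Ro.from_euler("xyz",[np.pi,0,-.277])
    return (1000*R.inv().apply(np.asarray(p)-s["tool_pos"])).round(1),(R.inv()*W).as_rotvec().round(3)
E
python3 - <<'E'
from h import *
T=dict(np.load("pics/top0.npz"))
px=lambda x,y:(x/4+210-.4,y/4+130-.4)
print("foot",g(plane(T,px(308,207),.012)),"lever end",g(plane(T,px(342,80),.267)),"head top",g(plane(T,px(318,178),.162)),"jar rim",g(plane(T,px(663,270),.2)),"wheel",g(plane(T,px(613,288),.06)),"tipend",g(plane(T,px(461,216),.14)))
print(to(K-u*.055+[0,0,-.018+.2]),to(K-u*.055+[0,0,-.018]))
E
```

```text
time: 1.3
tool_pos: [0.4409, -0.1665, 0.3609]
tcp_rot: [-3.142, 0.0, -0.278]
contact_force: [0.5, 0.3, 0.1]
opening: 0.0002
finger_force: 0.0
foot [ -1.5 194.7  12. ] lever end [ 39.7 192.7 267. ] head top [ -5.8 195.8 162. ] jar rim [ -7.1 432.9 200. ] wheel [ -3.5 429.5  60. ] tipend [  1.1 299.9 140. ]
(array([  68.1, -405.2,   38.9]), array([-0.   ,  0.   , -0.001])) (array([  68.1, -405.2,  238.9]), array([-0.   ,  0.   , -0.001]))
```

```bash
python3 -m crank '[[[68,-405,0],[0,0,0]],[[68,-405,0],[0,0,0]],[[68,-405,0],[0,0,0]],[[68,-405,0],[0,0,0]],[[68,-405,0],[0,0,0]],[[68,-405,0],[0,0,0]],[[68,-405,80],[0,0,0]],[[68,-405,239],[0,0,0]],[[68,-405,239],[0,0,0]],[[68,-405,239],[0,0,0]],[[68,-405,239],[0,0,0]],[[68,-405,239],[0,0,0]]]'; python3 -m crank '[[[0,0,0],[0,0,0]],[[0,0,0],[0,0,0]],[[0,0,0],[0,0,0]]]'
python3 - <<'E'
from h import *
from bench import robot,optics
print(g(robot.observe()["tool_pos"]),to(K-u*.055+[0,0,-.018]))
T=optics.camera("top"); cv2.imwrite("pics/t1.png",np.clip(1.4*cv2.resize(T["image"][100:220,170:390,::-1],(800,436),interpolation=cv2.INTER_CUBIC),0,255).astype(np.uint8))
E
```

```text
time: 2.5
tool_pos: [0.6134, 0.2028, 0.1151]
tcp_rot: [3.137, 0.009, -0.276]
contact_force: [-0.7, -0.2, 0.1]
opening: -0.0
finger_force: 0.0
time: 2.8
tool_pos: [0.6184, 0.2023, 0.1251]
tcp_rot: [-3.14, -0.004, -0.278]
contact_force: [-0.0, -0.7, 0.7]
opening: -0.0001
finger_force: 0.0
[  1.5 -53.1 125.1] (array([-1.5, -1.9,  3.1]), array([-0.002, -0.004, -0.001]))
```

View pics/t1.png

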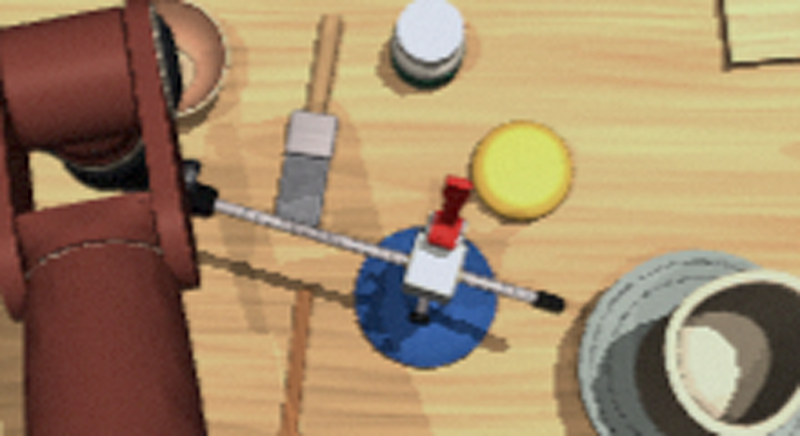

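The gripper stands behind the knob at (200,185), and the rod is clear. I'll push gently, staying well short of the nearest possible wall at about 62 mm of travel.

```bash
python3 -m crank '[[[-1,5,2],[0,0,0]],[[-1,10,2],[0,0,0]],[[-1,15,2],[0,0,0]],[[-1,19,2],[0,0,0]],[[-1,22,2],[0,0,0]],[[-1,25,2],[0,0,0]],[[-1,28,2],[0,0,0]],[[-1,32,2],[0,0,0]],[[-1,36,2],[0,0,0]],[[-1,40,2],[0,0,0]],[[-1,44,2],[0,0,0]],[[-1,48,2],[0,0,0]]]'
cat > look.py <<'E'
from h import *
from bench import robot,optics
s=robot.observe();T=optics.camera("top");S=optics.camera("scene")
np.savez("pics/lt.npz",**T);np.savez("pics/ls.npz",**S)
F=s["contact_force"]; print("t",s["time"],"tcp",g(s["tool_pos"]),"F gx,u,z",np.round([F@gx,F@u,F[2]],2))
# tip blob search near rod axis, top view
m=(T["image"].max(2)<45)
o=[]
for d in np.arange(270,400,.5):
    X=K+u*d/1000; p=T["mtx"]@(T["R"]@X+T["t"]); p=p[:2]/p[2]
    o.append(m[int(round(p[1])),int(round(p[0]))])
o=np.array(o); l,n=nd.label(o); print("tip dark runs (mm ahead of knob0):",[(270+.5*r[0].start,270+.5*r[0].stop) for r in nd.find_objects(l)])
E
python3 look.py
```

```text
time: 4.05
tool_pos: [0.6028, 0.1562, 0.1204]
tcp_rot: [-3.142, -0.0, -0.277]
contact_force: [-0.1, 1.4, 0.5]
opening: 0.0001
finger_force: 1.1
t 4.05 tcp [ -0.9  -4.5 120.4] F gx,u,z [-0.5  -1.27  0.5 ]
tip dark runs (mm ahead of knob0): [(302.5, 325.5), (366.5, 378.0)]
```

```bash
python3 -m crank '[[[0,3,0],[0,0,0]],[[0,6,0],[0,0,0]],[[0,9,0],[0,0,0]],[[0,12,0],[0,0,0]],[[0,15,0],[0,0,0]],[[0,18,0],[0,0,0]],[[0,21,0],[0,0,0]],[[0,24,0],[0,0,0]],[[0,26,0],[0,0,0]],[[0,28,0],[0,0,0]],[[0,29,0],[0,0,0]],[[0,30,0],[0,0,0]]]'
python3 look.py; python3 - <<'E'
from h import *
T=np.load("pics/lt.npz");S=np.load("pics/ls.npz")
a=cv2.resize(T["image"][160:240,290:410,::-1],(600,400),interpolation=cv2.INTER_CUBIC)
cv2.imwrite("pics/t2.png",np.clip(1.4*a,0,255).astype(np.uint8))
E
```

```text
time: 5.35
tool_pos: [0.5946, 0.1276, 0.1203]
tcp_rot: [-3.142, -0.0, -0.277]
contact_force: [2.2, 2.3, 0.3]
opening: 0.0001
finger_force: 1.0
t 5.35 tcp [ -0.9  25.3 120.3] F gx,u,z [ 1.48 -2.83  0.29]
tip dark runs (mm ahead of knob0): [(334.5, 354.5), (355.0, 357.5), (366.5, 378.0)]
```

View pics/t2.png

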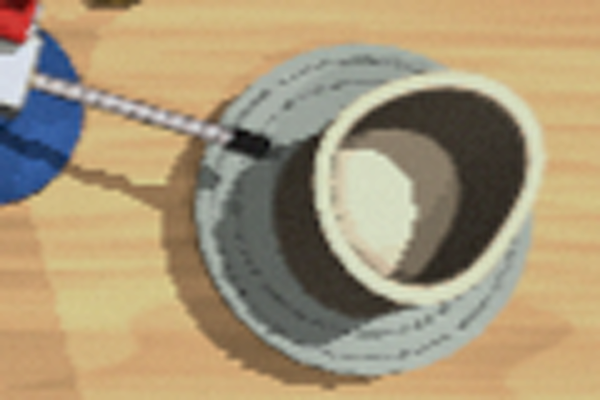

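The tip, at crop (270,148), is still about 10 mm short of the wall near (300,150). I'll feel forward in 1 mm steps, stopping when the force rises.

```bash
cat > chk.py <<'E'
import sys; from h import *
from bench import robot,optics
f=[]
for i in range(3):
    f.append(robot.observe()["contact_force"]); optics.camera("top") if i<2 else 0
f=np.array(f); F=f.mean(0); s=robot.observe()
print(round(s["time"],2),g(s["tool_pos"]),"F u",(-f@u).round(2),"mean",round(-F@u,2),"gx",round(F@gx,2))
sys.exit(-F@u>float(sys.argv[1]))
E
L=3.6
python3 chk.py $L &&
python3 -m crank '[[[0,0.5,0],[0,0,0]],[[0,1,0],[0,0,0]]]' >/dev/null && python3 chk.py $L &&
python3 -m crank '[[[0,0.5,0],[0,0,0]],[[0,1,0],[0,0,0]]]' >/dev/null && python3 chk.py $L &&
python3 -m crank '[[[0,0.5,0],[0,0,0]],[[0,1,0],[0,0,0]]]' >/dev/null && python3 chk.py $L &&
python3 -m crank '[[[0,0.5,0],[0,0,0]],[[0,1,0],[0,0,0]]]' >/dev/null && python3 chk.py $L
```

```text
5.55 [ -0.9  25.4 120.3] F u [0.36 1.51 0.66] mean 0.84 gx 0.7False
```

```bash
sed -i 's/sys.exit(\(.*\))$/sys.exit(int(\1))/' chk.py
L=3.3
python3 -m crank '[[[0,0.5,0],[0,0,0]],[[0,1,0],[0,0,0]]]' >/dev/null && python3 chk.py $L &&
python3 -m crank '[[[0,0.5,0],[0,0,0]],[[0,1,0],[0,0,0]]]' >/dev/null && python3 chk.py $L &&
python3 -m crank '[[[0,0.5,0],[0,0,0]],[[0,1,0],[0,0,0]]]' >/dev/null && python3 chk.py $L &&
python3 -m crank '[[[0,0.5,0],[0,0,0]],[[0,1,0],[0,0,0]]]' >/dev/null && python3 chk.py $L &&
python3 -m crank '[[[0,0.5,0],[0,0,0]],[[0,1,0],[0,0,0]]]' >/dev/null && python3 chk.py $L &&
python3 -m crank '[[[0,0.5,0],[0,0,0]],[[0,1,0],[0,0,0]]]' >/dev/null && python3 chk.py $L
```

```text
5.85 [ -0.9  26.2 120.3] F u [2.83 2.03 1.53] mean 2.13 gx 0.52
6.15 [ -0.9  27.3 120.3] F u [2.07 2.06 1.64] mean 1.92 gx 0.68
6.45 [ -0.9  28.3 120.3] F u [2.49 2.94 1.71] mean 2.38 gx 0.62
6.75 [ -0.9  29.3 120.3] F u [1.97 2.19 0.87] mean 1.68 gx 1.04
7.05 [ -0.9  30.3 120.3] F u [1.85 1.96 1.9 ] mean 1.9 gx 0.44
7.35 [ -0.9  31.3 120.3] F u [2.22 1.47 1.25] mean 1.65 gx 0.88
```

Drag baseline is about 1.9 N. Continuing.

```bash
L=3.0
python3 -m crank '[[[0,0.4,0],[0,0,0]],[[0,0.8,0],[0,0,0]]]' >/dev/null && python3 chk.py $L &&
python3 -m crank '[[[0,0.4,0],[0,0,0]],[[0,0.8,0],[0,0,0]]]' >/dev/null && python3 chk.py $L &&
python3 -m crank '[[[0,0.4,0],[0,0,0]],[[0,0.8,0],[0,0,0]]]' >/dev/null && python3 chk.py $L &&
python3 -m crank '[[[0,0.4,0],[0,0,0]],[[0,0.8,0],[0,0,0]]]' >/dev/null && python3 chk.py $L &&
python3 -m crank '[[[0,0.4,0],[0,0,0]],[[0,0.8,0],[0,0,0]]]' >/dev/null && python3 chk.py $L &&
python3 -m crank '[[[0,0.4,0],[0,0,0]],[[0,0.8,0],[0,0,0]]]' >/dev/null && python3 chk.py $L &&
python3 -m crank '[[[0,0.4,0],[0,0,0]],[[0,0.8,0],[0,0,0]]]' >/dev/null && python3 chk.py $L &&
python3 -m crank '[[[0,0.4,0],[0,0,0]],[[0,0.8,0],[0,0,0]]]' >/dev/null && python3 chk.py $L
```

```text
7.65 [ -0.9  32.1 120.3] F u [1.47 1.54 1.55] mean 1.52 gx 0.7
7.95 [ -0.9  32.9 120.3] F u [2.09 1.79 2.42] mean 2.1 gx 1.35
8.25 [ -0.9  33.7 120.3] F u [2.65 2.2  1.34] mean 2.06 gx 0.93
8.55 [ -0.9  34.5 120.3] F u [1.71 2.17 0.52] mean 1.47 gx 0.29
8.85 [ -0.9  35.3 120.3] F u [2.3  2.33 1.56] mean 2.06 gx 0.71
9.15 [ -0.9  36.1 120.3] F u [1.72 1.77 1.9 ] mean 1.8 gx 0.55
9.45 [ -0.9  36.9 120.3] F u [2.12 2.06 1.66] mean 1.95 gx 0.71
9.75 [ -0.9  37.7 120.3] F u [1.73 1.63 1.32] mean 1.56 gx 1.38
```

```bash
L=2.8
python3 -m crank '[[[0,0.4,0],[0,0,0]],[[0,0.8,0],[0,0,0]]]' >/dev/null && python3 chk.py $L &&
python3 -m crank '[[[0,0.4,0],[0,0,0]],[[0,0.8,0],[0,0,0]]]' >/dev/null && python3 chk.py $L &&
python3 -m crank '[[[0,0.4,0],[0,0,0]],[[0,0.8,0],[0,0,0]]]' >/dev/null && python3 chk.py $L &&
python3 -m crank '[[[0,0.4,0],[0,0,0]],[[0,0.8,0],[0,0,0]]]' >/dev/null && python3 chk.py $L &&
python3 -m crank '[[[0,0.4,0],[0,0,0]],[[0,0.8,0],[0,0,0]]]' >/dev/null && python3 chk.py $L &&
python3 -m crank '[[[0,0.4,0],[0,0,0]],[[0,0.8,0],[0,0,0]]]' >/dev/null && python3 chk.py $L &&
python3 -m crank '[[[0,0.4,0],[0,0,0]],[[0,0.8,0],[0,0,0]]]' >/dev/null && python3 chk.py $L &&
python3 -m crank '[[[0,0.4,0],[0,0,0]],[[0,0.8,0],[0,0,0]]]' >/dev/null && python3 chk.py $L
```

```text
10.05 [ -0.9  38.5 120.3] F u [1.82 1.26 1.9 ] mean 1.66 gx 0.55
10.35 [ -0.9  39.3 120.3] F u [2.98 1.51 2.05] mean 2.18 gx 0.89
10.65 [ -0.9  40.1 120.3] F u [1.88 2.22 1.89] mean 2.0 gx 1.02
10.95 [ -0.9  40.9 120.3] F u [1.81 2.05 0.72] mean 1.53 gx 1.24
11.25 [ -0.9  41.7 120.3] F u [1.32 0.85 1.57] mean 1.24 gx 0.54
11.55 [ -0.9  42.5 120.3] F u [2.08 1.86 1.6 ] mean 1.85 gx 0.48
11.85 [ -0.9  43.1 120.3] F u [2.86 3.52 2.98] mean 3.12 gx 1.14
```

Contact felt at 43.1, with the force up to 3.1 N. One small step of 0.3 mm to confirm.

```bash
python3 -m crank '[[[0,0.3,0],[0,0,0]],[[0,0.3,0],[0,0,0]]]' >/dev/null; python3 chk.py 9; python3 look.py; python3 - <<'E'
from h import *
T=np.load("pics/lt.npz")
a=cv2.resize(T["image"][160:240,290:410,::-1],(600,400),interpolation=cv2.INTER_CUBIC)
cv2.imwrite("pics/t3.png",np.clip(1.4*a,0,255).astype(np.uint8))
E
```

```text
12.15 [ -0.9  43.3 120.3] F u [3.31 3.16 3.03] mean 3.17 gx 1.63
t 12.15 tcp [ -0.9  43.3 120.3] F gx,u,z [ 1.63 -3.03  0.22]
tip dark runs (mm ahead of knob0): [(352.0, 378.0)]
```

View pics/t3.png

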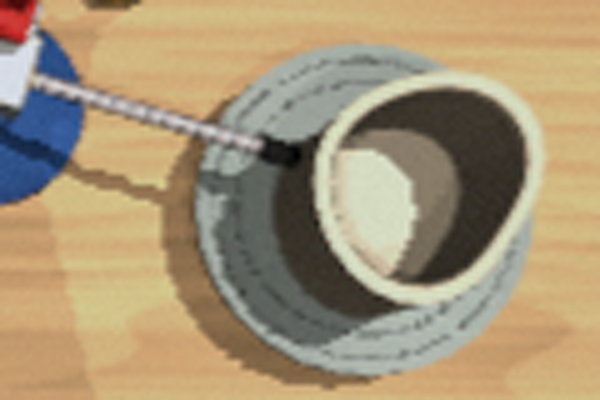

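Tip at crop (297,153) sits against the wall, and the jar hasn't shifted. One last 0.2 mm firm-up, then back off and swing round to the lever's +x side.

```bash
python3 -m crank '[[[0,0.2,0],[0,0,0]],[[0,0.2,0],[0,0,0]]]' >/dev/null; python3 chk.py 9
python3 -m crank '[[[0,-5,0],[0,0,0]],[[0,-20,0],[0,0,0]],[[0,-25,-40],[0,0,0]],[[0,-25,-90],[0,0,0]],[[0,-25,-140],[0,0,0]],[[0,-25,-190],[0,0,0]],[[40,5,-190],[0,0,0]],[[70,45,-190],[0,0,0]],[[96,90,-190],[0,0,0]],[[96,130,-190],[0,0,0]],[[96,151,-190],[0,0,0]],[[96,151,-190],[0,0,0]]]' >/dev/null
python3 -m crank '[[[0,0,20],[0,0,0]],[[0,0,40],[0,0,0]],[[0,0,58],[0,0,0]],[[0,0,58],[0,0,0]],[[0,0,58],[0,0,0]]]' >/dev/null; python3 chk.py 99
python3 - <<'E'
from h import *
from bench import optics
T=optics.camera("top");S=optics.camera("scene")
a=cv2.resize(T["image"][120:210,230:350,::-1],(400,300),interpolation=cv2.INTER_CUBIC)
b=cv2.resize(S["image"][150:240,170:290,::-1],(400,300),interpolation=cv2.INTER_CUBIC)
cv2.imwrite("pics/t4.png",np.clip(1.4*np.hstack([a,b]),0,255).astype(np.uint8))
E
```

```text
12.55 [ -0.9  43.6 120.4] F u [4.4  4.03 5.23] mean 4.55 gx 0.99
14.35 [ 95.6 194.3 253.8] F u [ 0.28  0.33 -0.27] mean 0.11 gx -0.08
```

View pics/t4.png

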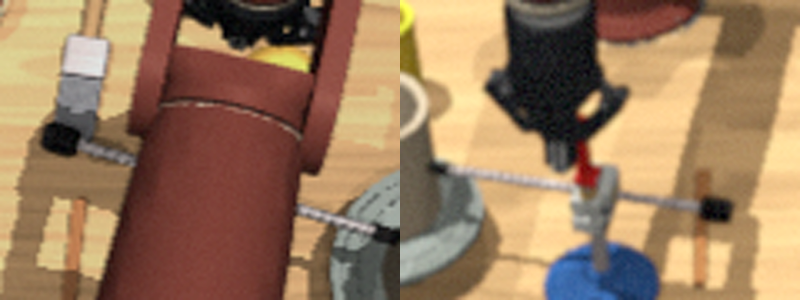

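The left view is blocked by the arm. In the right view the fingers, at (562,165), hang on the camera (+x) side of the lever at (585,150). I'll check the lever's line numerically before pushing.

```bash
python3 - <<'E'
from h import *
S=np.load("pics/scene0.npz")
for im,nm in ((S,"scene"),(np.load("pics/top0.npz"),"top")):
    r,gg,b=[im["image"][...,i].astype(int) for i in range(3)]
    m=(r>75)&(r>2*gg)&(r>2*b); x0,y0,x1,y1=(216,180,234,210) if nm=="scene" else (282,140,306,170)
    ys,xs=np.where(m[y0:y1,x0:x1]); print(nm,"red rows",[(y+y0,round(xs[ys==y].mean()+x0,1),(ys==y).sum()) for y in np.unique(ys)])
    P=lambda X:(lambda p:(p[:2]/p[2]).round(1))(im["mtx"]@(im["R"]@X+im["t"]))
    for th in(0,.15,.3):
        f=th-.26; print(th,"end",P(K+gx*(.027-.088*np.sin(f))+u*.1944+[0,0,.042+.088*np.cos(f)]))
    print("hinge",P(K+gx*.027+u*.1944+[0,0,.042]))
E
```

```text
scene red rows [(np.int64(184), np.float64(222.5), np.int64(4)), (np.int64(185), np.float64(223.0), np.int64(5)), (np.int64(186), np.float64(223.0), np.int64(5)), (np.int64(187), np.float64(223.5), np.int64(4)), (np.int64(188), np.float64(223.5), np.int64(4)), (np.int64(189), np.float64(223.5), np.int64(4)), (np.int64(190), np.float64(223.5), np.int64(4)), (np.int64(191), np.float64(223.5), np.int64(4)), (np.int64(192), np.float64(224.0), np.int64(3)), (np.int64(193), np.float64(224.0), np.int64(3)), (np.int64(194), np.float64(224.5), np.int64(2)), (np.int64(195), np.float64(224.5), np.int64(2)), (np.int64(196), np.float64(224.5), np.int64(2)), (np.int64(197), np.float64(224.5), np.int64(2)), (np.int64(198), np.float64(225.0), np.int64(3)), (np.int64(199), np.float64(225.0), np.int64(3)), (np.int64(200), np.float64(226.0), np.int64(5)), (np.int64(201), np.float64(226.5), np.int64(6)), (np.int64(202), np.float64(225.5), np.int64(6)), (np.int64(203), np.float64(225.5), np.int64(6)), (np.int64(204), np.float64(225.5), np.int64(6)), (np.int64(205), np.float64(226.0), np.int64(5))]
0 end 
[... 163 characters left out ...]
oat64(296.0), np.int64(7)), (np.int64(151), np.float64(297.5), np.int64(4)), (np.int64(158), np.float64(290.5), np.int64(2)), (np.int64(159), np.float64(290.0), np.int64(1)), (np.int64(160), np.float64(291.7), np.int64(3)), (np.int64(161), np.float64(292.2), np.int64(5)), (np.int64(162), np.float64(292.5), np.int64(8)), (np.int64(163), np.float64(292.0), np.int64(7)), (np.int64(164), np.float64(291.5), np.int64(8)), (np.int64(165), np.float64(291.5), np.int64(8)), (np.int64(166), np.float64(291.0), np.int64(7)), (np.int64(167), np.float64(292.5), np.int64(4)), (np.int64(168), np.float64(293.0), np.int64(1))]
0 end [296.8 146.1]
0.15 end [295.5 150.7]
0.3 end [294.  155.5]
hinge [292.3 161.4]
```

Lever line and angle match (about 0.1 rad open). Pushing it over along its arc.

```bash
python3 -m crank '[[[-20,0,2],[0,0,0]],[[-33,0,2],[0,0,0]],[[-43,0,2],[0,0,0]],[[-53,0,2],[0,0,0]],[[-63,0,3],[0,0,0]],[[-74,0,4],[0,0,0]],[[-81,0,6],[0,0,0]],[[-87,0,8],[0,0,0]],[[-93,0,11],[0,0,0]],[[-99,0,14],[0,0,0]],[[-105,0,19],[0,0,0]],[[-110,0,25],[0,0,0]]]'; python3 chk.py 99
python3 - <<'E'
from h import *
from bench import optics
S=optics.camera("scene")
b=cv2.resize(S["image"][150:240,170:290,::-1],(600,450),interpolation=cv2.INTER_CUBIC)
cv2.imwrite("pics/t5.png",np.clip(1.4*b,0,255).astype(np.uint8))
E
```

```text
time: 15.65
tool_pos: [0.5363, -0.032, 0.2299]
tcp_rot: [-3.141, -0.007, -0.277]
contact_force: [2.4, -1.5, 5.7]
opening: -0.0004
finger_force: 3.0
15.75 [-15.2 194.8 227.9] F u [-0.78  0.52 -0.42] mean -0.23 gx 2.13
```

View pics/t5.png

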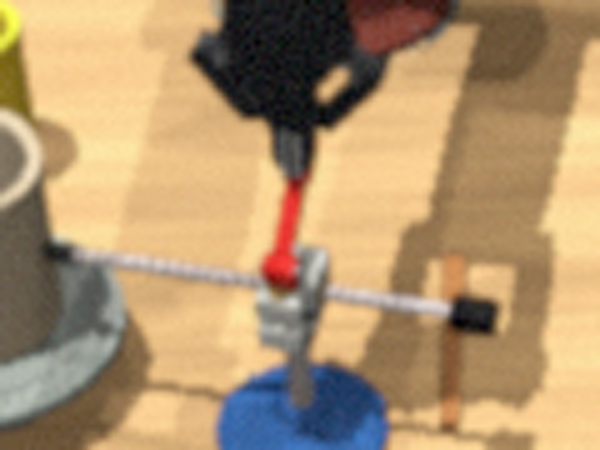

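The lever, from (290,185) to (280,265), is being carried under the fingertips with about 6 N. Continuing over centre.

```bash
python3 -m crank '[[[-3,0,4],[0,0,0]],[[-6,0,8],[0,0,0]],[[-9,0,13],[0,0,0]],[[-11,0,17],[0,0,0]],[[-13,0,22],[0,0,0]],[[-15,0,26],[0,0,0]],[[-16,0,30],[0,0,0]],[[-17,0,33],[0,0,0]],[[-17,0,33],[0,0,0]]]'; python3 chk.py 99
python3 - <<'E'
from h import *
from bench import optics
S=optics.camera("scene")
b=cv2.resize(S["image"][150:240,170:290,::-1],(600,450),interpolation=cv2.INTER_CUBIC)
cv2.imwrite("pics/t6.png",np.clip(1.4*b,0,255).astype(np.uint8))
E
```

```text
time: 16.7
tool_pos: [0.5176, -0.0267, 0.1929]
tcp_rot: [3.141, 0.002, -0.277]
contact_force: [-0.1, -0.2, 0.4]
opening: 0.0
finger_force: 0.0
16.8 [-32.1 194.7 194. ] F u [-0.17 -0.5   0.39] mean -0.09 gx 0.09
```

View pics/t6.png

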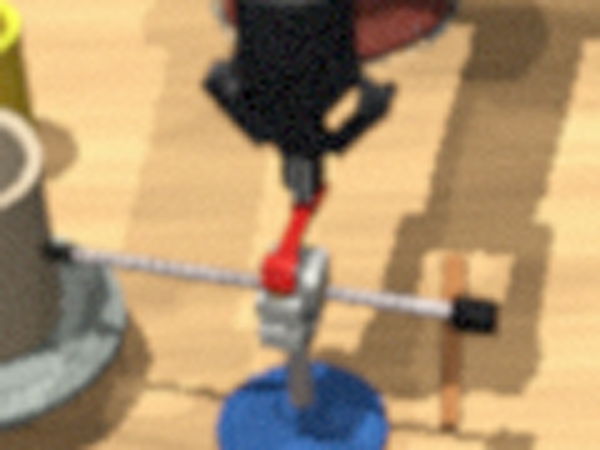

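There's no force on the tool any more, so the lever, with its end at (320,190), has snapped away from the fingers. I'll retreat up and aside and verify.

```bash
python3 -m crank '[[[0,0,-30],[0,0,0]],[[0,0,-80],[0,0,0]],[[0,0,-130],[0,0,0]],[[0,0,-160],[0,0,0]],[[0,-50,-160],[0,0,0]],[[0,-100,-160],[0,0,0]],[[0,-150,-160],[0,0,0]],[[0,-200,-160],[0,0,0]],[[0,-250,-160],[0,0,0]],[[0,-300,-160],[0,0,0]],[[0,-300,-160],[0,0,0]],[[0,-300,-160],[0,0,0]]]'
python3 - <<'E'
from h import *
from bench import optics
S=optics.camera("scene");T=optics.camera("top")
T0=dict(np.load("pics/lt.npz"))
for th in(1.3,1.6,1.85):
    f=th-.26; X=K+gx*(.027-.088*np.sin(f))+u*.1944+[0,0,.042+.088*np.cos(f)]
    print(th,[(lambda p:(p[:2]/p[2]).round(1).tolist())(c["mtx"]@(c["R"]@X+c["t"])) for c in(T,S)])
for im,n,(x0,y0,x1,y1) in((T,"top",(270,150,306,205)),(S,"scene",(212,170,245,212))):
    r,gg,b=[im["image"][...,i].astype(int) for i in range(3)];m=(r>75)&(r>2*gg)&(r>2*b)
    ys,xs=np.where(m[y0:y1,x0:x1]);print(n,"red rows",ys.min()+y0,ys.max()+y0,"x at top",xs[ys==ys.min()].mean()+x0,"x at bottom",xs[ys==ys.max()].mean()+x0)
d=cv2.absdiff(T["image"],T0["image"])[175:235,335:402]; print("jar area change",d.mean())
a=cv2.resize(T["image"][140:230,270:390,::-1],(400,300),interpolation=cv2.INTER_CUBIC)
b=cv2.resize(S["image"][150:240,150:270,::-1],(400,300),interpolation=cv2.INTER_CUBIC)
cv2.imwrite("pics/t7.png",np.clip(1.4*np.hstack([a,b]),0,255).astype(np.uint8))
E
```

```text
time: 18.05
tool_pos: [0.6005, 0.2627, 0.3537]
tcp_rot: [3.141, 0.001, -0.275]
contact_force: [0.1, -1.3, -0.4]
opening: 0.0002
finger_force: 0.0
1.3 [[285.3, 185.0], [231.3, 177.7]]
1.6 [[283.8, 189.9], [232.4, 181.7]]
1.85 [[283.3, 191.8], [232.8, 186.3]]
top red rows 158 192 x at top 291.5 x at bottom 284.0
scene red rows 186 208 x at top 232.0 x at bottom 226.0
jar area change 3.9576285240464344
```

View pics/t7.png

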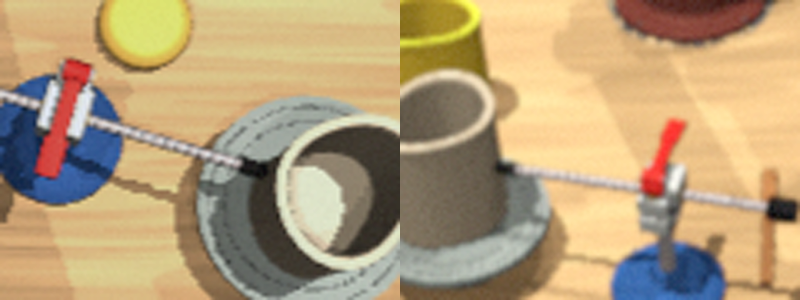

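The lever lies shut over the head at (60,120): its end is at top row 192 and scene row 186, matching 1.85 rad. The tip touches the wall at (268,170), the jar is unmoved and the robot is clear.

```bash
python3 -c "
from bench import robot; print(robot.finish_job())"
```

```text
the job is handed in; nothing more can be done
None
```

The job is handed in: the pointer tip rests on the jar with about 2.7 N estimated at the touch, the cam lever is shut past centre at its stop, the jar looks unmoved in the images, and the robot was touching nothing at about 18 s of the 61 s allowed.

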